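# Stack the feed clutch: notched disc and plate on a splined hub

### The arm

A 7-joint arm with a two-finger parallel gripper is mounted at the origin on the work surface. World frame = base frame: x ahead of the robot, y to its left, z up, the work surface at z = 0. Lengths are in m, angles in rad, forces in N, time in s.
With the tool pointing down it reaches from about 0.425 to 1.025 m from the base axis. Payload 9.4 kg.
Tool frame: the origin (TCP) lies between the finger pads; the fingertips stand 14 mm ahead of it and the grasp point (between the pads) lies 5 mm behind it; z points along the fingers, y is the line along which they close (so a half turn about z gives the same grasp; the last joint's range is limited). The gripper opens to 85 mm and grips with 20 to 120 N. Pads are 22 mm wide; open, the fingers measure 114 mm over their backs; the gripper's body (76 mm by 85 mm) begins 54 mm behind the grasp point. The pads swing forward as they close: fully open they stand 13 mm farther back than shut.
Start: joints at [-1.321, 0.599, -0.003, 1.599, 0.002, 0.943, -0.08], TCP at [0.233, 0.687, 0.209] pointing down, gripper open.
Joint ranges: [-2.57, 2.57], [-0.35, 1.97], [-1.29, 1.29], [0.11, 2.56], [-1.05, 4.19], [0.11, 1.86], [-2.63, 2.63]. Speed limits (rad/s): [2.22, 2.22, 3.01, 3.01, 3.14, 3.14, 3.14].

### API

Orientations are given as a rotation vector (axis times angle).
In Python, from cell import get_obs, vision, order gives the robot as it stands.
- The arm moves only by the tool drive_tool, never from a script. Its arguments are lists of equal length, an entry for each row: "fingers": the closure, from 0 (fully open) to 1 (shut); "dp": the shift along the tool's x, y, z in cm, a list of three; "yaw": the turn about the tool's z in rad. A call has 1 to 8 rows; each row shifts and turns the commanded pose from where the row before left it, along the tool's axes as they then stand; what a row does not reach is not made up. A row lasts 1/8 s, in which the tool goes at most 62.5 mm and 10.7 degrees, less where a joint would pass 70% of its speed; a pose out of reach is approached as far as the arm can. A call with a gripper value outside its range is refused whole. The fingers move at their own pace and stop on an object; "squeeze" is the grip in N (left out, the last holds). Time passes only in rows, so rows that do not move let the fingers close. It gives the time, the measured TCP pose, the force, the opening and the grip force at its end, in the units of the state.
- get_obs(): the state, without advancing time (a new reading comes with each control period).
- vision.capture(name): name is "scene" or "top" or "wrist"; returns a dict with "color" (480x640x3 uint8, blue, green, red), "z_map" (480x640 float32, m along the optical axis (not along the pixel's ray), 0 where there is no reading), "fovy" (degrees; the focal length in pixels is half the picture's height over the tangent of half this angle, whatever the lens; pixels are square), "cx", "cy" (the principal point, pixels), "rvec" (rotation vector, rad) and "tvec" (3), from world to camera coordinates, as OpenCV has them; the wrist camera has in their place "hand_eye" (4x4, takes a point from camera to tool coordinates, whose origin is the TCP and whose axes are the flange's). Camera axes: x right, y down, z forward; pixel columns grow to the right and rows downward; lengths in m; the calibration is good to about 2 mm. A picture is of the moment at which its call begins: read the wrist's pose just before it.
- order.hand_in(): hands the job in; it is judged then, once.
Trained networks look in a picture, given as the dict that the camera call returned (one of the last four; its "shot" number tells which), for a name from the list of things; names that differ only in an ending like _2 or _b are one class to them, and where a whole thing is asked for, a point or a joint stands for the part that bears it (a point fixed in the world has none). Each returns a list of dicts, best first, with "score" (0 to 1); they miss things now and then, are a little off and sometimes report something else, mostly with a low value. They report only what shows in the picture. A call takes as long as a camera call. They do not tell look-alikes from the thing itself.
- vision.find_in(picture, label): "box" ([left, top, right, bottom] in pixels, round what is visible of it).
- vision.tip_of(picture, label): "position" ([column, row] in pixels: a listed point, or the origin of a listed thing).
The state is a dict: "time_s": time; "joints": joint angles; "qvel": joint speeds; "joint_torque": joint torques, N m; "tcp_pos": TCP position; "tcp_rot": TCP orientation; "contact_force": force on the tool from outside, world axes, zero at the start; "torque": the same for the moment, N m; "finger_gap": finger opening in m; "finger_force": force on a finger pad.
Only numpy, scipy, OpenCV 4.12 (cv2) and the standard library are available. Lean on these libraries where they do the work, as an engineer would, in place of code of your own. Each camera call takes 0.05 s, during which the arm holds its last target. There are 200 camera calls.

### The job

Rebuild the little feed clutch on the bench: lower the thick disc with the forked tab over the splined hub first, fork pointing towards the bolted tongue of the bracket, then the thinner plate with the single tab and keyed hole on top of it, its tab pointing the opposite way. Both must lie flat and fully down over the splines. The similar plate with a plain round hole is a spare for another machine and does not fit.

Things in the scene. Friction and masses are not known exactly. Their poses are not given: they have to be found in the camera images.
- hub_seat (a point): Centre of the fixed hub's round shoulder (46 mm across, 32 mm above the bench), where the pack sits; z up the hub axis, x to the bolted tongue. Above it a steel shaft, 18 mm thick, narrowing to 8 mm at its top 40 mm above the shoulder, with two splines along +x and -x, 6 mm wide, reaching 19 mm from the axis and 29 mm above the shoulder, their tops sloped.
- hub_bolt (a point): Top of the one bolt head on the hub's grey bracket, 85 mm from the hub axis along the hub's +x, 17 mm above the bench. The bracket, 8 mm thick, is an 80 x 80 mm square about the axis with a 36 mm wide tongue reaching 105 mm out under the bolt.
- disc_mid (a point): Centre, half-way up, of the loose dark steel disc lying on the bench: 62 mm across, 14 mm thick, 0.18 kg. Forked tab (two prongs, 24 mm wide in all) reaches 48 mm from the centre along its +x. Hole 28 mm wide in y, with two 16 mm wide keyways along +x and -x reaching 23 mm from the centre: about 5 mm play on the splines. Grip over the 62 mm outside along y, where it is clear.
- plate_mid (a point): Centre, half-way up, of the loose dark steel separator plate lying on the bench: 62 mm across, 10 mm thick, 0.13 kg, same keyed hole as the disc. One solid tab 14 mm wide reaches 48 mm from the centre along its +x. Grip over the 62 mm outside along y. The spare looks alike but has a plain round 20 mm hole.
Things that resemble listed ones, but are neither listed nor needed, are in the scene too. Leave any orange or turquoise look-alike of the part that bears disc_mid alone.

How it is judged:
At the end, for the whole second after the job is handed in: Centre of the disc 3 to 11 mm, of the plate 15 to 23 mm above the shoulder; each within 12 mm of the hub axis, tilted under 0.15 rad, keyways within 0.35 rad of the splines; the disc's tab towards the bolt, the plate's tab away from it (horizontal distance between each of disc_mid, plate_mid and hub_seat below 0.012 m and z of disc_mid in the frame of hub_seat between 0.003 and 0.011 m and angle between each of disc_mid, plate_mid's own z axis and vertical below 0.15 rad and angle between the x axis of each of disc_mid, plate_mid and the x axis of hub_seat, either way round below 0.35 rad and x of hub_bolt in the frame of disc_mid above 0 m and z of plate_mid in the frame of hub_seat between 0.015 and 0.023 m and x of hub_bolt in the frame of plate_mid below 0 m); the robot touches nothing.
It also fails if it takes over 64 s, if anything falls off the work surface, if the arm or the gripper's body presses on something with over 40 N, if the wrist force passes 120 N, or if a joint passes its speed limit or range.

## Working session

There is one attempt and no reset: what is moved stays moved. The work goes in short steps, Python scripts to look and compute and a tool call to move; the robot and the scene stay as the last step left them, time stands still between calls to the robot, and variables do not carry over. Pictures are saved under pics/ and viewed, at most 10 in all, crops included, and the job is handed in when it is done.

Besides the shell and the picture viewer there is one more tool, called after "Request:" as a command line: name --pt "numbers of a row" for each row, then --argument value for the rest. drive_tool: Moves the arm, as the interface text tells. Its arguments: {"type":"object","properties":{"fingers":{"type":"array","items":{"type":"number"}},"dp":{"type":"array","items":{"type":"array","items":{"type":"number"}}},"yaw":{"type":"array","items":{"type":"number"}},"squeeze":{"type":"number"}},"required":["fingers","dp","yaw"]}

```bash
mkdir -p pics; cat > h.py <<'E'
import numpy as np, cv2
from cell import get_obs, vision, order
def K(p):
    f=240/np.tan(np.radians(p["fovy"])/2); return f,p["cx"],p["cy"]
def T(p,obs=None):
    M=np.eye(4)
    if "hand_eye" in p:
        M[:3,:3]=cv2.Rodrigues(np.array(obs["tcp_rot"],float))[0]; M[:3,3]=obs["tcp_pos"]; return M@np.array(p["hand_eye"])
    M[:3,:3]=cv2.Rodrigues(np.array(p["rvec"],float))[0]; M[:3,3]=np.ravel(p["tvec"]); return np.linalg.inv(M)
def cloud(p,obs=None):
    f,cx,cy=K(p); z=p["z_map"]; v,u=np.mgrid[:480,:640]
    P=np.stack([(u-cx)/f*z,(v-cy)/f*z,z],-1); M=T(p,obs)
    W=P@M[:3,:3].T+M[:3,3]; W[z==0]=np.nan; return W
def ray(p,uv,h,obs=None):
    f,cx,cy=K(p); M=T(p,obs); d=M[:3,:3]@np.array([(uv[0]-cx)/f,(uv[1]-cy)/f,1]); o=M[:3,3]
    return o+d*(h-o[2])/d[2]
def pix(p,X,obs=None):
    f,cx,cy=K(p); M=np.linalg.inv(T(p,obs)); c=M[:3,:3]@X+M[:3,3]; return np.array([c[0]/c[2]*f+cx,c[1]/c[2]*f+cy])
E
python3 - <<'E'
from h import *
print(get_obs())
for n in("scene","top"):
    p=vision.capture(n); cv2.imwrite(f"pics/{n}0.png",p["color"])
    print(n,p["fovy"],T(p)[:3,3],p["z_map"].max())
    for l,h in(("hub_seat",.032),("hub_bolt",.017),("disc_mid",.007),("plate_mid",.005)):
        print(l,[(np.round(d["position"]),round(d["score"],2),np.round(ray(p,d["position"],h),3)) for d in vision.tip_of(p,l)[:4]])
E
```

```text
{'time_s': 0.0, 'joints': array([-1.32070105,  0.60015566, -0.00254445,  1.60014223,  0.00182965,
        0.94289358, -0.07983431]), 'qvel': array([-7.91227878e-04,  1.90824866e-04, -8.71034327e-04,  5.67344850e-04,
        9.59165143e-05, -2.67600862e-03, -1.28043776e-03]), 'joint_torque': array([ 3.55069915e-05, -7.76444721e+01,  1.56497028e+00, -2.58005834e+01,
        1.23731830e-02,  9.22079285e-03, -2.65523897e-05]), 'tcp_pos': array([0.23259379, 0.68613533, 0.2085905 ]), 'tcp_rot': array([-5.10966533e-01, -3.09966719e+00,  2.50455052e-03]), 'contact_force': array([ 0.36405883,  0.17472537, -0.17790005]), 'torque': array([-0.00681677, -0.02444779, -0.04612635]), 'finger_force': 0.0, 'finger_gap': 0.0854047419081031}
scene 54.831093758696404 [1.20818592 0.02098197 0.51939746] 3.031656
hub_seat [(array([352., 249.]), 0.67, array([0.6  , 0.05 , 0.032]))]
hub_bolt [(array([354., 290.]), 0.68, array([0.683, 0.05 , 0.017]))]
disc_mid [(array([242., 240.]), 0.95, array([ 0.542, -0.148,  0.007])), (array([188., 274.]), 0.71, array([ 0.637, -0.224,  0.007])), (array([221., 309.]), 0.5, array([ 0.715, -0.152,  0.007]))]
plate_mid [(array([207., 219.]), 0.79, array([ 0.473, -0.23 ,  0.005]))]
top 51.32876293342918 [ 0.51144731 -0.00938642  0.99683657] 1.8608373
hub_seat [(array([295., 241.]), 0.94, array([0.598, 0.048, 0.032]))]
hub_bolt [(array([290., 203.]), 0.59, array([0.676, 0.057, 0.017]))]
disc_mid [(array([396., 178.]), 0.92, array([ 0.721, -0.156,  0.007])), (array([393., 262.]), 0.76, array([ 0.553, -0.144,  0.007])), (array([437., 219.]), 0.66, array([ 0.636, -0.235,  0.007])), (array([290., 201.]), 0.16, array([0.682, 0.057, 0.007]))]
plate_mid [(array([446., 308.]), 0.77, array([ 0.46 , -0.244,  0.005]))]
```

View pics/scene0.png

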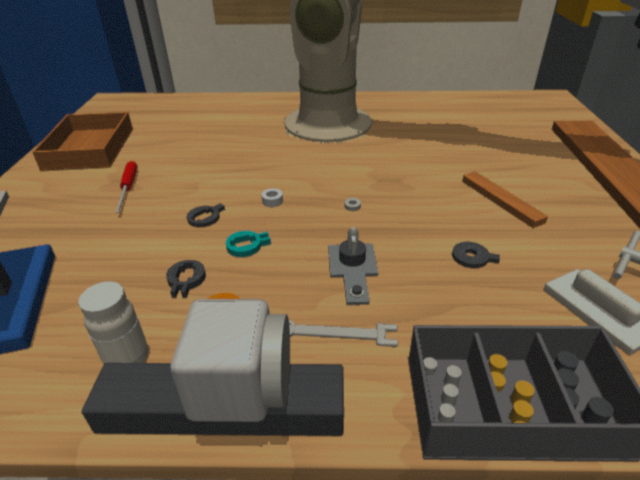

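View pics/top0.png

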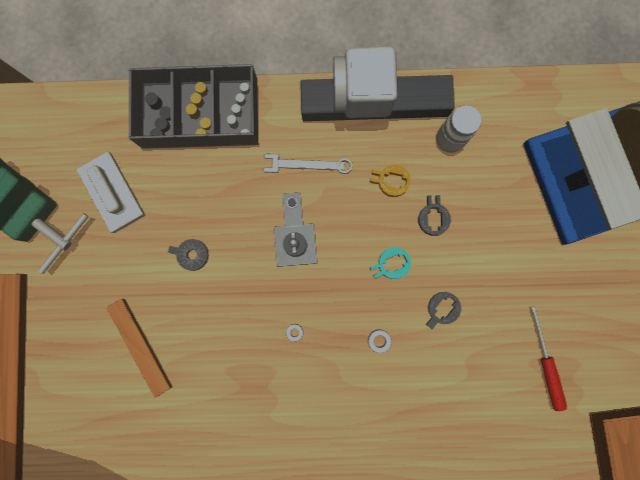

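The top view shows the fork disc at (435,219) with its fork up, and the keyed plate at (445,308) with its tab down-left. The round-hole spare is at (192,255), and the hub at (295,243) has its bolt at (291,202). Next I measure these.

```bash
cat >> h.py <<'E'
def plan(pos,yaw):
    """yaw = world direction angle of tool x (mod pi handled); prints dp in current tool axes cm"""
    o=get_obs(); R=cv2.Rodrigues(np.array(o["tcp_rot"],float))[0]
    d=R.T@(np.array(pos)-o["tcp_pos"])*100
    cur=np.arctan2(R[1,0],R[0,0]); t=-(yaw-cur); t=(t+np.pi/2)%np.pi-np.pi/2
    print("dp now-axes",np.round(d,2),"yaw",round(t,3),"(turn about tool z)","cur",round(cur,3),"tilt",np.round(R[:,2],3),"world d",np.round(np.array(pos)-o["tcp_pos"],4))
def outline(p,c,top,obs=None,r=.055,dark=90):
    """dark part near world c: mask -> world pts on plane z=top; circle fit of 31 mm disc + tab direction"""
    im=p["color"].max(2); v,u=np.mgrid[:480,:640]
    f,cx,cy=K(p); M=T(p,obs); d=np.stack([(u-cx)/f,(v-cy)/f,np.ones((480,640))],-1)@M[:3,:3].T
    W=M[:3,3]+d*((top-M[2,3])/d[...,2])[...,None]
    m=(np.hypot(W[...,0]-c[0],W[...,1]-c[1])<r)&(im<dark)
    n,lab,st,_=cv2.connectedComponentsWithStats(m.astype(np.uint8)); k=1+np.argmax(st[1:,4]); m=(lab==k).astype(np.uint8)
    cs,_=cv2.findContours(m,cv2.RETR_EXTERNAL,cv2.CHAIN_APPROX_NONE); q=max(cs,key=len)[:,0]; P=W[q[:,1],q[:,0],:2]
    from scipy.optimize import least_squares
    s=least_squares(lambda x:np.hypot(P[:,0]-x[0],P[:,1]-x[1])-.031,[*c[:2]],loss="cauchy",f_scale=.001)
    C=s.x; rr=np.hypot(*(P-C).T); F=W[m>0][:,:2]-C; far=np.hypot(*F.T); tb=F[(far>.035)&(far<.05)].mean(0)
    return C,np.arctan2(tb[1],tb[0]),rr.max(),np.median(abs(s.fun)),m
E
python3 - <<'E'
from h import *
p=vision.capture("top")
for n,c,t in(("disc",(.636,-.235),.014),("plate",(.46,-.244),.010)):
    C,a,rm,e,m=outline(p,c,t); print(n,C,a,rm,e,m.sum())
W=cloud(p)
for h0,h1,r in((.003,.013,.13),(.027,.037,.04),(.045,.08,.04)):
    m=(np.hypot(W[...,0]-.6,W[...,1]-.05)<r)&(W[...,2]>h0)&(W[...,2]<h1); Q=W[m]; print(h0,len(Q),Q.mean(0),Q.min(0),Q.max(0))
    b=Q[Q[:,0]>.645]
    if len(b): print("tongue",b.mean(0))
o=get_obs(); plan((.6,-.235,.2),1.57); print(cv2.Rodrigues(o["tcp_rot"])[0])
E
```

```text
disc [ 0.63578593 -0.22664079] -0.02591743585657672 0.048977710546314265 0.0009997963965003645 568
plate [ 0.461167   -0.23889553] 2.4086918236950368 0.04706518488518532 0.0009753521674073749 558
0.003 1974 [0.61321634 0.0479179  0.00703273] [ 0.47656869 -0.07633401  0.00300118] [0.72669153 0.1774741  0.01270553]
tongue [0.6725881  0.05103609 0.0070557 ]
0.027 323 [0.59295265 0.04743817 0.03159808] [0.57110432 0.02585556 0.02700599] [0.6162988  0.07099038 0.03684321]
0.045 116 [0.59280492 0.0476863  0.06348672] [0.57520392 0.03973227 0.04563547] [0.6114924  0.05687635 0.07377622]
dp now-axes [-64.36 -75.5    0.95] yaw 1.245 (turn about tool z) cur 2.815 tilt [ 0. -0. -1.] world d [ 0.3673 -0.9216 -0.0094]
[[-9.47091490e-01  3.20963717e-01  3.67965682e-05]
 [ 3.20963713e-01  9.47091489e-01 -8.01916046e-05]
 [-6.05883120e-05 -6.41384232e-05 -9.99999996e-01]]
```

Request:
drive_tool --fingers '[0, 0, 0, 0, 0, 0, 0, 0]' --pt "-4 -4.5 0" --pt "-4 -4.5 0" --pt "-4 -4.5 0" --pt "-4 -4.5 0" --pt "-4 -4.5 0" --pt "-4 -4.5 0" --pt "-4 -4.5 0" --pt "-4 -4.5 0" --yaw '[0, 0, 0, 0, 0, 0, 0, 0]' --squeeze 40

```text
time_s: 1.55
tcp_pos: [0.421, 0.2413, 0.2099]
tcp_rot: [0.511, 3.099, 0.001]
contact_force: [0.4, 0.4, -0.6]
finger_gap: 0.0858
finger_force: 0.0
```

Request:
drive_tool --fingers '[0, 0, 0, 0, 0, 0, 0, 0]' --pt "-4 -4.5 0" --pt "-4 -4.5 0" --pt "-4 -4.5 0" --pt "-4 -4.5 0" --pt "-4 -4.5 0" --pt "-4 -4.5 0" --pt "-4 -4.5 0" --pt "-4 -4.5 0" --yaw '[0, 0, 0, 0, 0, 0, 0, 0]'

```text
time_s: 2.55
tcp_pos: [0.6085, -0.2026, 0.2098]
tcp_rot: [0.511, 3.099, 0.0]
contact_force: [1.1, 0.3, 0.1]
finger_gap: 0.0854
finger_force: 0.0
```

Request:
drive_tool --fingers '[0, 0, 0]' --pt "0 0 0" --pt "0 0 0" --pt "0 0 0" --yaw '[-0.15, -0.15, 0]'

```text
time_s: 2.92
tcp_pos: [0.6077, -0.201, 0.2095]
tcp_rot: [0.044, 3.141, 0.0]
contact_force: [-0.7, 0.3, 0.5]
finger_gap: 0.0856
finger_force: 0.0
```

```bash
cat > look.py <<'E'
from h import *
import sys
o=get_obs(); p=vision.capture("wrist"); cv2.imwrite(f"pics/{sys.argv[1]}.png",p["color"]); np.save("w.npy",p,allow_pickle=True)
print(o["time_s"],o["tcp_pos"],np.round(p["hand_eye"],3).tolist(),p["fovy"])
np.set_printoptions(precision=4,suppress=True)
for a in sys.argv[2:]:
    n,x,y,t=a.split(",")
    C,an,rm,e,m=outline(p,(float(x),float(y)),float(t),o); print(n,C,an,rm,e,m.sum()); plan((*C,.05),an)
    for l in("disc_mid","plate_mid"): print(l,[(np.round(d["position"]),round(d["score"],2),np.round(ray(p,d["position"],float(t)/2,o),4)) for d in vision.tip_of(p,l)[:4]])
E
python3 look.py w1 disc,.636,-.227,.014
```

```text
2.925 [ 0.60771301 -0.20098554  0.20952963] [[0.001, -0.958, -0.287, 0.073], [1.0, 0.001, 0.0, 0.0], [-0.0, -0.287, 0.958, -0.163], [0.0, 0.0, 0.0, 1.0]] 69.46029585448184
disc [ 0.6344 -0.2273] nan 0.032319133731614796 0.0018966769792039817 463
dp now-axes [-2.74 -2.56 15.96] yaw nan (turn about tool z) cur 3.111 tilt [ 0.  0. -1.] world d [ 0.0266 -0.0264 -0.1596]
disc_mid [(array([358., 292.]), 0.89, array([ 0.7133, -0.1572,  0.007 ])), (array([368., 146.]), 0.75, array([ 0.5502, -0.1482,  0.007 ])), (array([295., 232.]), 0.7, array([ 0.6391, -0.2266,  0.007 ]))]
plate_mid [(array([274.,  52.]), 0.95, array([ 0.4608, -0.2386,  0.007 ]))]h.py:35: RuntimeWarning: Mean of empty slice.
  C=s.x; rr=np.hypot(*(P-C).T); F=W[m>0][:,:2]-C; far=np.hypot(*F.T); tb=F[(far>.035)&(far<.05)].mean(0)
  ret = um.true_divide(
```

View pics/w1.png

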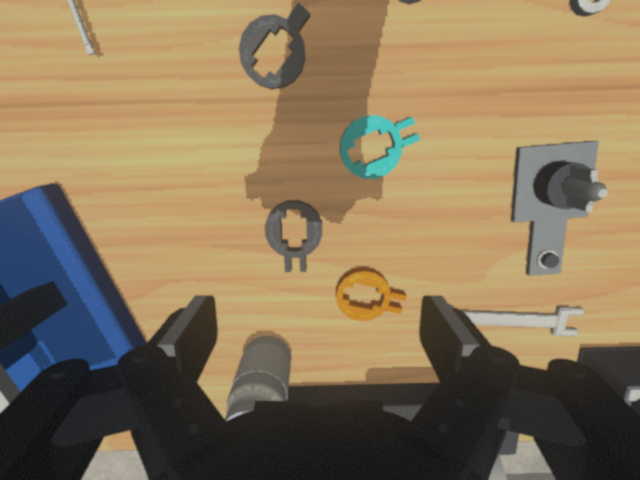

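The wrist view shows the grey disc at (294,229) with its fork down (world +x), and the plate at (272,50) with its tab up-right. I'll segment by height, which the shadows don't affect.

```bash
cat >> h.py <<'E'
def outline(p,c,top,obs=None,r=.055,frac=.55,base=0.):
    from scipy.optimize import least_squares
    W=cloud(p,obs); zz=W[...,2]; near=np.hypot(W[...,0]-c[0],W[...,1]-c[1])
    if base==0: zz=zz-np.nanmedian(zz[(near<.07)&(near>.052)&(abs(zz)<.006)])
    m=((near<r)&(zz>base+frac*(top-base))&(zz<top+.008)).astype(np.uint8)
    n,lab,st,_=cv2.connectedComponentsWithStats(m); k=1+np.argmax(st[1:,4]); m=(lab==k).astype(np.uint8)
    cs,_=cv2.findContours(m,cv2.RETR_EXTERNAL,cv2.CHAIN_APPROX_NONE); q=max(cs,key=len)[:,0]; P=W[q[:,1],q[:,0],:2]
    s=least_squares(lambda x:np.hypot(P[:,0]-x[0],P[:,1]-x[1])-.0305,[*c[:2]],loss="cauchy",f_scale=.001)
    C=s.x; rr=np.hypot(*(P-C).T); F=W[m>0][:,:2]-C; far=np.hypot(*F.T); tb=F[(far>.035)&(far<.05)].mean(0)
    return C,np.arctan2(tb[1],tb[0]),rr.max(),np.median(abs(s.fun)),m
E
python3 - <<'E'
from h import *
p=np.load("w.npy",allow_pickle=True).item(); o=get_obs()
for n,c,t in(("disc",(.636,-.227),.014),("plate",(.461,-.239),.010)):
    C,a,rm,e,m=outline(p,c,t,o); print(n,C,a,rm,e,m.sum()); plan((*C,.05),a)
W=cloud(p,o); near=np.hypot(W[...,0]-.593,W[...,1]-.0475)
for h0,h1,r in((.004,.012,.13),(.027,.037,.03),(.045,.08,.04)):
    m=(near<r)&(W[...,2]>h0)&(W[...,2]<h1); m=cv2.morphologyEx(m.astype(np.uint8),cv2.MORPH_OPEN,np.ones((2,2)))>0; Q=W[m]; print(h0,len(Q),Q.mean(0),Q.min(0),Q.max(0))
    b=Q[(Q[:,0]>.645)&(abs(Q[:,1]-.05)<.03)]
    if len(b): print("tongue",b.mean(0))
E
```

```text
disc [ 0.63560937 -0.22866445] -0.008287053425600719 0.04937771175830081 0.0005577695984406439 1967
dp now-axes [-2.86 -2.72 15.96] yaw -0.021 (turn about tool z) cur 3.112 tilt [ 0. -0. -1.] world d [ 0.0278 -0.028  -0.1596]
plate [ 0.46116872 -0.24054828] 2.4068123805845305 0.048344998075918535 0.0004835386694653637 2898
dp now-axes [14.54 -4.42 15.96] yaw 0.705 (turn about tool z) cur 3.112 tilt [ 0. -0. -1.] world d [-0.1466 -0.0399 -0.1596]
0.004 5133 [nan nan nan] [nan nan nan] [nan nan nan]
tongue [0.66993982 0.05266907 0.00673891]
0.027 984 [nan nan nan] [nan nan nan] [nan nan nan]
0.045 973 [nan nan nan] [nan nan nan] [nan nan nan]
```

Request:
drive_tool --fingers '[0, 0, 0, 0, 0, 0]' --pt "-2.8 -2.7 1" --pt "0 0 5.5" --pt "0 0 5.5" --pt "0 0 4" --pt "0 0 1.5" --pt "0 0 0" --yaw '[-0.02, 0, 0, 0, 0, 0]'

```text
time_s: 3.82
tcp_pos: [0.635, -0.2282, 0.0343]
tcp_rot: [-0.012, -3.141, -0.0]
contact_force: [0.5, 0.8, -0.4]
finger_gap: 0.0856
finger_force: 0.0
```

```bash
python3 - <<'E'
from h import *
plan((.6356,-.2283,.012),-.012)
E
```

```text
dp now-axes [-0.06 -0.01  2.23] yaw 0.005 (turn about tool z) cur 3.134 tilt [-0.001  0.    -1.   ] world d [ 0.0006 -0.0001 -0.0223]
```

Request:
drive_tool --fingers '[0, 0, 0.15, 0.5, 0.8, 0.8, 0.8, 0.8]' --pt "0 0 1.5" --pt "0 0 0.8" --pt "0 0 0" --pt "0 0 0" --pt "0 0 0" --pt "0 0 0" --pt "0 0 0" --pt "0 0 0" --yaw '[0, 0, 0, 0, 0, 0, 0, 0]' --squeeze 50

```text
time_s: 4.82
tcp_pos: [0.635, -0.2285, 0.0116]
tcp_rot: [0.011, 3.141, -0.0]
contact_force: [0.8, 0.3, 0.3]
finger_gap: 0.0168
finger_force: 0.0
```

Request:
drive_tool --fingers '[0.8, 0.8, 0.8, 0.5, 0.1, 0, 0]' --pt "0 0 -1.5" --pt "0 0 -1.5" --pt "0 0 -3" --pt "0 0 -5" --pt "0 0 -5" --pt "0 0 0" --pt "0 0 0" --yaw '[0, 0, 0, 0, 0, 0, 0]'

```text
time_s: 5.7
tcp_pos: [0.6349, -0.2284, 0.1723]
tcp_rot: [0.011, 3.141, -0.0]
contact_force: [-0.4, -0.5, -0.1]
finger_gap: 0.0849
finger_force: 0.0
```

```bash
python3 look.py w2 disc,.636,-.227,.014
```

```text
5.7 [ 0.6348507  -0.22836827  0.17226725] [[0.001, -0.958, -0.287, 0.073], [1.0, 0.001, 0.0, -0.0], [-0.0, -0.287, 0.958, -0.163], [0.0, 0.0, 0.0, 1.0]] 69.46029585448184
disc [ 0.6357 -0.2291] -0.0029851923618000853 0.04937001522086295 0.0005761113624443703 2475
dp now-axes [-0.13 -0.09 12.13] yaw -0.004 (turn about tool z) cur 3.135 tilt [-0.001  0.    -1.   ] world d [ 0.0013 -0.0009 -0.1213]
disc_mid [(array([409., 119.]), 0.88, array([ 0.5513, -0.1457,  0.007 ])), (array([390., 287.]), 0.74, array([ 0.7157, -0.1543,  0.007 ])), (array([316., 217.]), 0.68, array([ 0.641 , -0.2302,  0.007 ]))]
plate_mid []
```

View pics/w2.png

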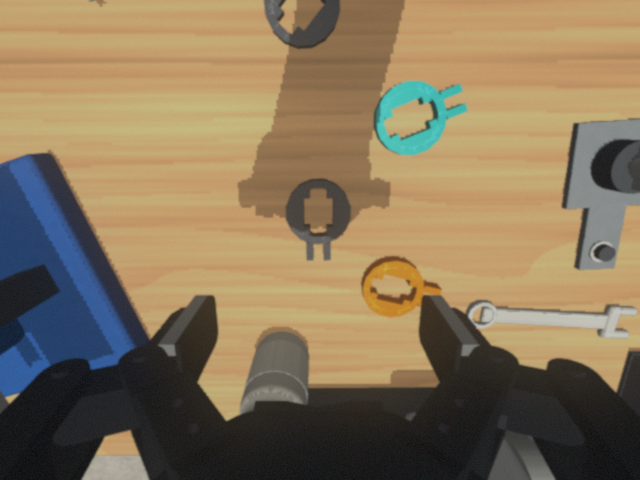

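```bash
python3 - <<'E'
from h import *
p=np.load("w.npy",allow_pickle=True).item(); z=p["z_map"]; f,cx,cy=K(p); v,u=np.mgrid[:480,:640]
P=np.stack([(u-cx)/f*z,(v-cy)/f*z,z],-1); H=np.array(p["hand_eye"]); Q=P@H[:3,:3].T+H[:3,3]
for r,c in((300,205),(305,200),(315,190),(330,200),(350,180),(310,430),(320,450),(340,430),(370,470)): print(r,c,z[r,c],np.round(Q[r,c],4))
m=(z>0)&(z<.22)&(v<420); F=Q[m]; print(len(F),F.min(0),F.max(0),np.percentile(F[:,2],[90,99,99.9]))
W=cloud(p,get_obs()); print("table",np.nanmedian(W[140:180,320:360,2]), np.nanmedian(W[195:200,300:335,2]))
E
```

```text
300 205 0.13421398 [ 0.0103 -0.0437 -0.0418]
305 200 0.13151145 [ 0.0098 -0.0448 -0.0448]
315 190 0.122833595 [ 0.0105 -0.0453 -0.0536]
330 200 0.1252496 [ 0.0041 -0.0426 -0.053 ]
350 180 0.10687914 [ 0.0082 -0.0425 -0.071 ]
310 430 0.13057902 [ 0.0085  0.0423 -0.0462]
320 450 0.11993126 [ 0.0104  0.0458 -0.0567]
340 430 0.13182653 [-0.0031  0.0427 -0.0483]
370 470 0.09445516 [ 0.0105  0.0415 -0.0833]
31274 [-0.01241833 -0.07454832 -0.10733013] [ 0.01830562  0.07447905 -0.03290498] [-0.0551691  -0.0381982  -0.03426246]
table -0.0027595337559688793 -0.001998066007316668
```

The measurements say the open fingertips are about 34 mm behind the TCP, not ahead of it, so the fingers closed above the disc. I'll check this with the fingers part closed.

Request:
drive_tool --fingers '[0.18, 0.18, 0.18]' --pt "-0.1 -0.05 5" --pt "0 0 5" --pt "0 0 2" --yaw '[0, 0, 0]'

```text
time_s: 6.22
tcp_pos: [0.6339, -0.2282, 0.0478]
tcp_rot: [-0.01, -3.136, -0.003]
contact_force: [0.0, 0.4, 0.3]
finger_gap: 0.0698
finger_force: 0.0
```

```bash
cat > tips.py <<'E'
from h import *
o=get_obs(); p=vision.capture("wrist"); cv2.imwrite("pics/tips.png",p["color"]); z=p["z_map"]; f,cx,cy=K(p); v,u=np.mgrid[:480,:640]
P=np.stack([(u-cx)/f*z,(v-cy)/f*z,z],-1); H=np.array(p["hand_eye"]); Q=P@H[:3,:3].T+H[:3,3]
for s in(-1,1):
    m=(z>0)&(abs(Q[...,0])<.013)&(s*Q[...,1]>.02)&(s*Q[...,1]<.06)&(Q[...,2]<-.012)&(Q[...,2]>-.08); F=Q[m]
    print(s,len(F),np.round(np.percentile(F[:,2],[90,98,99.5,100]),4),"inner y",np.round(np.percentile(s*F[:,1],[1,5]),4))
print(o["tcp_pos"],o["finger_gap"]); W=cloud(p,o)
near=np.hypot(W[...,0]-.6356,W[...,1]+.2287)
print("disc top z",np.nanmedian(W[...,2][(near>.02)&(near<.027)]),"table",np.nanmedian(W[...,2][(near>.05)&(near<.06)&(abs(W[...,2])<.008)]))
E
python3 tips.py
```

```text
-1 4728 [-0.0393 -0.0323 -0.0295 -0.0275] inner y [0.0345 0.0349]
1 4737 [-0.0393 -0.0321 -0.0295 -0.0279] inner y [0.0344 0.0347]
[ 0.63388532 -0.22819539  0.04777224] 0.06981078574599985
disc top z 0.1591219672372284 table -0.0011008570672992463
```

View pics/tips.png

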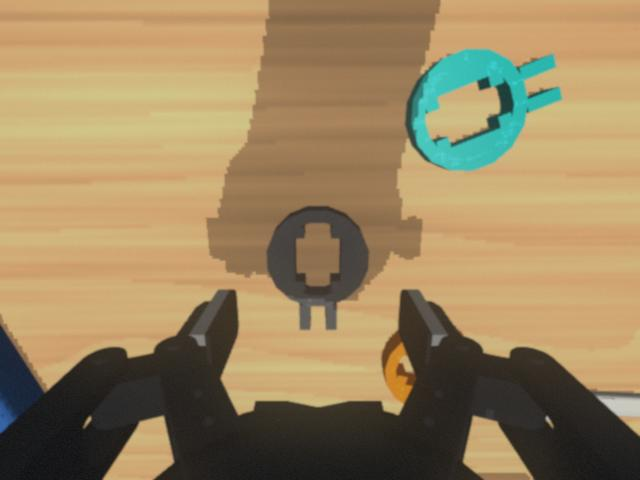

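The picture shows the fingertips well above the disc, at about row 300, and level with nothing. Tip height is TCP + 28 mm, so I descend further.

Request:
drive_tool --fingers '[0.1, 0.1, 0.1, 0.1]' --pt "0 0 4" --pt "0 0 1" --pt "0 0 0" --pt "0 0 0" --yaw '[0, 0, 0, 0]'

```text
time_s: 6.78
tcp_pos: [0.637, -0.2293, 0.0032]
tcp_rot: [0.011, 3.139, -0.001]
contact_force: [0.8, 1.1, -0.4]
finger_gap: 0.077
finger_force: 0.0
```

```bash
python3 tips.py; python3 -c "
from h import *
plan((.6357,-.2287,-.021),-.008)"
```

```text
-1 4354 [-0.0401 -0.0338 -0.0317 -0.012 ] inner y [0.0381 0.0383]
1 4362 [-0.0401 -0.0336 -0.0316 -0.0298] inner y [0.0379 0.0381]
[ 0.63699951 -0.22930666  0.00316704] 0.07698666062826547
disc top z 0.11236947116661071 table -0.0010971764866679334
dp now-axes [0.13 0.06 2.42] yaw 0.001 (turn about tool z) cur 3.135 tilt [ 0.002 -0.001 -1.   ] world d [-0.0013  0.0006 -0.0242]
```

Request:
drive_tool --fingers '[0.1, 0.1, 0.1, 0.1, 0.1]' --pt "0.05 0 1.2" --pt "0 0 0.8" --pt "0 0 0.3" --pt "0 0 0" --pt "0 0 0" --yaw '[0, 0, 0, 0, 0]'

```text
time_s: 7.45
tcp_pos: [0.6357, -0.229, -0.0214]
tcp_rot: [0.011, 3.141, -0.0]
contact_force: [-0.3, -0.7, -0.4]
finger_gap: 0.0766
finger_force: 0.0
```

Request:
drive_tool --fingers '[0.25, 0.4, 0.5, 0.5, 0.5]' --pt "0 0 0" --pt "0 0 0" --pt "0 0 0" --pt "0 0 0" --pt "0 0 0" --yaw '[0, 0, 0, 0, 0]' --squeeze 60

```text
time_s: 8.07
tcp_pos: [0.6357, -0.229, -0.0206]
tcp_rot: [0.011, 3.141, -0.0]
contact_force: [-1.0, -0.3, 5.7]
finger_gap: 0.0596
finger_force: 64.2
```

Request:
drive_tool --fingers '[0.5, 0.5, 0.5, 0.5, 0.5, 0.5, 0.5]' --pt "0 0 -1.5" --pt "0 0 -5" --pt "0 0 -5" --pt "1.4 5.5 0" --pt "1.4 5.5 0" --pt "1.4 5.5 0" --pt "0 0 0" --yaw '[0, 0, 0, 0, 0, 0, 0]'

```text
time_s: 8.95
tcp_pos: [0.5938, -0.0577, 0.0943]
tcp_rot: [0.001, -3.141, -0.004]
contact_force: [0.1, -0.4, -2.9]
finger_gap: 0.0597
finger_force: 66.0
```

Request:
drive_tool --fingers '[0.5, 0.5]' --pt "0 0 0" --pt "0 0 0" --yaw '[0, 0]'

```text
time_s: 9.2
tcp_pos: [0.5949, -0.0653, 0.0938]
tcp_rot: [0.014, 3.141, -0.001]
contact_force: [-0.5, -0.5, -2.5]
finger_gap: 0.0599
finger_force: 66.0
```

```bash
cat > hub.py <<'E'
from h import *
from scipy.optimize import least_squares
import sys
o=get_obs() 
def hub(p,o=None):
    W=cloud(p,o); z=W[...,2]; near=np.hypot(W[...,0]-.593,W[...,1]-.048)
    m=((near<.12)&(z>.004)&(z<.0115)&(W[...,0]>.54)).astype(np.uint8); m=cv2.morphologyEx(m,cv2.MORPH_OPEN,np.ones((2,2)))
    n,lab,st,_=cv2.connectedComponentsWithStats(m); k=1+np.argmax(st[1:,4]); Q=W[lab==k][:,:2]; sq=Q
    # bracket outline model: fit by signed distance of all boundary pts
    cs,_=cv2.findContours((lab==k).astype(np.uint8),cv2.RETR_EXTERNAL,cv2.CHAIN_APPROX_NONE); q=max(cs,key=len)[:,0]; B=W[q[:,1],q[:,0],:2]
    B=B[~np.isnan(B[:,0])]
    poly=np.array([[-40,-40],[40,-40],[40,-18],[105,-18],[105,18],[40,18],[40,40],[-40,40]],np.float32)/1000
    def res(x):
        c,s=np.cos(x[2]),np.sin(x[2]); L=((B-x[:2])@np.array([[c,-s],[s,c]])).astype(np.float32)*1000
        return np.array([cv2.pointPolygonTest(poly*1000,(float(a),float(b)),True)-.7 for a,b in L])
    s=least_squares(res,[.593,.048,.04],loss="cauchy",f_scale=1.,diff_step=1e-3,x_scale=[.01,.01,.1])
    print("bracket",s.x,"med",np.median(abs(res(s.x))),len(B))
    t=(near<.03)&(z>.028)&(z<.036); S=W[t]; 
    if len(S): print("shoulder",len(S),S.min(0),S.max(0),(S.min(0)+S.max(0))/2)
    t=(near<.03)&(z>.066)&(z<.08); S=W[t]
    if len(S): print("tip",len(S),S.mean(0))
np.set_printoptions(precision=4,suppress=True)
w=vision.capture("wrist"); cv2.imwrite(f"pics/{sys.argv[1]}.png",w["color"])
print(o["tcp_pos"],o["finger_gap"],o["finger_force"],o["time_s"]); hub(w,o); hub(vision.capture("top"))
if len(sys.argv)>2:
    p=vision.capture("scene"); cv2.imwrite(f"pics/{sys.argv[1]}s.png",p["color"]); hub(p)
E
python3 hub.py w3 1
```

```text
[ 0.5949 -0.0653  0.0938] 0.05991309050794194 66.03001018054783 9.2
bracket [0.5931 0.0488 0.0585] med 4.482424926757813 704
shoulder 1905 [0.5699 0.0257 0.028 ] [0.6161 0.0722 0.036 ] [0.593  0.0489 0.032 ]
tip 422 [0.5919 0.0473 0.0691]
bracket [0.5918 0.0463 0.055 ] med 0.6218708038330079 229
shoulder 312 [0.5712 0.0259 0.028 ] [0.6164 0.0708 0.0359] [0.5938 0.0483 0.032 ]
tip 45 [0.5938 0.0479 0.0695]
bracket [0.5937 0.052  0.0521] med 1.0555870056152343 238
shoulder 297 [0.5715 0.0275 0.0283] [0.6174 0.0718 0.036 ] [0.5944 0.0497 0.0322]
tip 43 [0.5957 0.0496 0.0691]
```

View pics/w3.png

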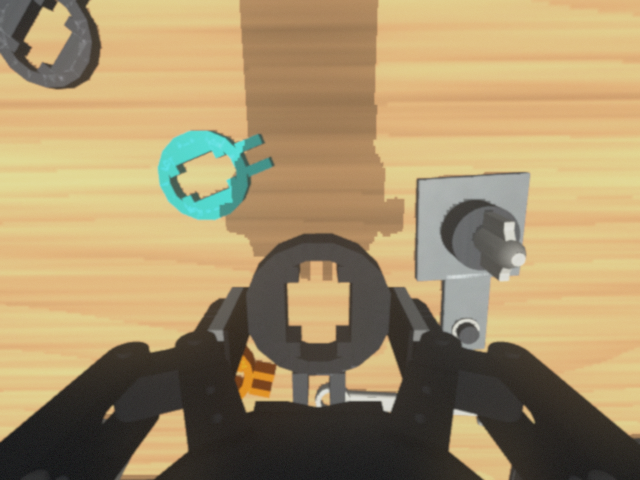

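The disc is held level at (318,305), with its fork toward world +x and its hole clear. The hub is at (485,240). Now I measure the disc in the hand with the same camera.

```bash
cat > held.py <<'E'
from h import *
from scipy.optimize import least_squares
import sys
# held part: top at tool z in [lo,hi]; fit 31 mm circle on outline, front half (towards camera, tool x>0) only
lo,hi=float(sys.argv[1]),float(sys.argv[2])
o=get_obs(); p=vision.capture("wrist"); z=p["z_map"]; f,cx,cy=K(p); v,u=np.mgrid[:480,:640]
P=np.stack([(u-cx)/f*z,(v-cy)/f*z,z],-1); H=np.array(p["hand_eye"]); Q=P@H[:3,:3].T+H[:3,3]
m=(z>0)&(Q[...,2]>lo)&(Q[...,2]<hi)&(abs(Q[...,1])<.029)&(abs(Q[...,0])<.035)
n,lab,st,_=cv2.connectedComponentsWithStats(m.astype(np.uint8)); m=lab==1+np.argmax(st[1:,4])
S=Q[m]; A=np.c_[S[:,:2],np.ones(len(S))]; pl=np.linalg.lstsq(A,S[:,2],rcond=None)[0]; print("top plane",pl,len(S),"z med",np.median(S[:,2]))
# hole: pixels inside; y-walls & x-extents of hole at the top
cs,hc=cv2.findContours(m.astype(np.uint8),cv2.RETR_CCOMP,cv2.CHAIN_APPROX_NONE)
q=max(cs,key=len)[:,0]; B=Q[q[:,1],q[:,0]]; B=B[(B[:,0]>.008)&(abs(B[:,1])<.026)&(np.hypot(B[:,0],B[:,1])>.027)]
s=least_squares(lambda x:np.hypot(B[:,0]-x[0],B[:,1]-x[1])-.031,[0,0],loss="cauchy",f_scale=.001); print("centre in tool",s.x,len(B),np.median(abs(s.fun)))
R=cv2.Rodrigues(np.array(o["tcp_rot"]))[0]; print("world",R@[s.x[0],s.x[1],np.median(S[:,2])]+o["tcp_pos"],"toolx",np.arctan2(R[1,0],R[0,0]))
i=[c[:,0] for c,h in zip(cs,hc[0]) if h[3]>=0]
if i:
    q=max(i,key=len); B=Q[q[:,1],q[:,0]]; print("hole rect",cv2.minAreaRect((B[:,:2]*1000).astype(np.float32)))
E
python3 held.py -.04 -.028
```

```text
top plane [ 0.00014682 -0.0006393  -0.03318058] 11133 z med -0.03337230749705611
centre in tool [ 1.90722136e-04 -8.70735340e-05] 143 0.00018420949214971796
world [ 0.59450467 -0.06502318  0.12684569] toolx 3.1329300855706457
hole rect ((-0.03549957275390625, -0.10927581787109375), (28.276411056518555, 48.27330780029297), 89.71817779541016)
```

```bash
python3 -c "
from h import *
plan((.5932,.0487,.07),.055)"
```

```text
dp now-axes [ 0.24 11.34  2.34] yaw -0.063 (turn about tool z) cur 3.133 tilt [-0. -0. -1.] world d [-0.0015  0.1134 -0.0234]
```

Request:
drive_tool --fingers '[0.5, 0.5, 0.5, 0.5, 0.5]' --pt "0.1 5 0" --pt "0.1 5 0" --pt "0.05 1.35 0" --pt "0 0 0" --pt "0 0 0" --yaw '[0, 0, 0, -0.063, 0]'

```text
time_s: 10.02
tcp_pos: [0.5929, 0.049, 0.0934]
tcp_rot: [0.087, -3.14, 0.001]
contact_force: [-0.4, 0.4, -1.7]
finger_gap: 0.0598
finger_force: 66.0
```

```bash
python3 -c "
from h import *
plan((.5932,.0487,.012),.055)"
```

```text
dp now-axes [-0.03 -0.03  8.14] yaw 0.0 (turn about tool z) cur -3.086 tilt [-0. -0. -1.] world d [ 0.0003 -0.0003 -0.0814]
```

Request:
drive_tool --fingers '[0.5, 0.5, 0.5, 0.5, 0.5, 0.5, 0.5]' --pt "0 0 2" --pt "0 0 2" --pt "0 0 1.5" --pt "0 0 1.2" --pt "0 0 0.7" --pt "0 0 0.5" --pt "0 0 0" --yaw '[0, 0, 0, 0, 0, 0, 0]'

```text
time_s: 10.9
tcp_pos: [0.5929, 0.0499, 0.0144]
tcp_rot: [0.088, -3.14, 0.0]
contact_force: [0.6, -0.2, -1.8]
finger_gap: 0.0595
finger_force: 66.0
```

Request:
drive_tool --fingers '[0.5, 0.5, 0.5]' --pt "0 0 0.15" --pt "0 0 0" --pt "0 0 0" --yaw '[0, 0, 0]'

```text
time_s: 11.28
tcp_pos: [0.593, 0.0499, 0.0132]
tcp_rot: [-0.088, 3.14, 0.0]
contact_force: [0.1, 0.1, -1.7]
finger_gap: 0.0598
finger_force: 66.0
```

Request:
drive_tool --fingers '[0.2, 0, 0, 0, 0, 0, 0]' --pt "0 0 0" --pt "0 0 0" --pt "0 0 0" --pt "0 0 -4" --pt "0 0 -5" --pt "0 0 -5" --pt "0 0 -2" --yaw '[0, 0, 0, 0, 0, 0, 0]'

```text
time_s: 12.15
tcp_pos: [0.5941, 0.0499, 0.1762]
tcp_rot: [-0.088, 3.136, 0.001]
contact_force: [0.8, -0.3, -0.3]
finger_gap: 0.0854
finger_force: 0.0
```

```bash
cat > chk.py <<'E'
from h import *
import sys
lo,hi=float(sys.argv[2]),float(sys.argv[3])
o=get_obs()
for n in("wrist","top"):
    p=vision.capture(n); cv2.imwrite(f"pics/{sys.argv[1]}{n}.png",p["color"]); W=cloud(p,o); near=np.hypot(W[...,0]-.5932,W[...,1]-.0485)
    m=(near<.035)&(near>.01)&(W[...,2]>lo)&(W[...,2]<hi); S=W[m]; A=np.c_[S[:,:2]-[.5932,.0485],np.ones(len(S))]; pl=np.linalg.lstsq(A,S[:,2],rcond=None)[0]
    q=(near<.055)&(near>.035)&(W[...,2]>lo-.006)&(W[...,2]<hi); t=W[q].mean(0)-[.5932,.0485,0]
    print(n,len(S),"mid",np.round((S.min(0)+S.max(0))/2,4),"med z",np.median(S[:,2]),"tilt",np.round(pl[:2],3),"tab dir",np.arctan2(t[1],t[0]),q.sum())
E
python3 chk.py a .036 .055; python3 -c "
from h import *
o=get_obs(); print(o['tcp_pos'],o['time_s']); plan((.4612,-.2400,.17),2.407); plan((.4612,-.2400,.17),2.407+np.pi)"
```

```text
wrist 2773 mid [0.5949 0.0493 0.0455] med z 0.04490367492190123 tilt [ 0.001 -0.   ] tab dir 0.07853930605560938 219
[0.59420724 0.04994081 0.17562606] 12.25
dp now-axes [ 14.91 -28.2    0.48] yaw 0.791 (turn about tool z) cur -3.086 tilt [ 0.005  0.001 -1.   ] world d [-0.133  -0.2899 -0.0056]
dp now-axes [ 14.91 -28.2    0.48] yaw 0.791 (turn about tool z) cur -3.086 tilt [ 0.005  0.001 -1.   ] world d [-0.133  -0.2899 -0.0056]chk.py:8: RuntimeWarning: Mean of empty slice.
  q=(near<.055)&(near>.035)&(W[...,2]>lo-.006)&(W[...,2]<hi); t=W[q].mean(0)-[.5932,.0485,0]
  ret = um.true_divide(
Traceback (most recent call last):
  File "chk.py", line 9, in <module>
    print(n,len(S),"mid",np.round((S.min(0)+S.max(0))/2,4),"med z",np.median(S[:,2]),"tilt",np.round(pl[:2],3),"tab dir",np.arctan2(t[1],t[0]),q.sum())
                                   ~~~~~^^^
ValueError: zero-size array to reduction operation minimum which has no identity
```

The disc lies flat with its top at about 45 mm and its fork toward the bolt. Now the plate.

Request:
drive_tool --fingers '[0, 0, 0, 0, 0, 0, 0, 0]' --pt "2.5 -4.7 0" --pt "2.5 -4.7 0" --pt "2.5 -4.7 0" --pt "2.5 -4.7 0" --pt "2.5 -4.7 0" --pt "2.4 -4.7 0" --pt "0 0 0" --pt "0 0 0" --yaw '[0, 0, 0, 0, 0, 0, 0.16, 0.16]'

```text
time_s: 13.25
tcp_pos: [0.4588, -0.2411, 0.1718]
tcp_rot: [-0.425, -3.111, -0.0]
contact_force: [0.1, 1.4, 0.3]
finger_gap: 0.0859
finger_force: 0.0
```

Request:
drive_tool --fingers '[0, 0, 0, 0, 0]' --pt "0 0 0" --pt "0 0 0" --pt "0 0 0" --pt "0 0 0" --pt "0 0 0" --yaw '[0.16, 0.16, 0.15, 0, 0]'

```text
time_s: 13.88
tcp_pos: [0.4597, -0.2399, 0.1724]
tcp_rot: [-1.121, -2.934, 0.0]
contact_force: [-0.7, 0.0, 1.1]
finger_gap: 0.0855
finger_force: 0.0
```

```bash
python3 look.py w4 plate,.4612,-.24,.010
```

```text
13.875 [ 0.45973833 -0.23987562  0.172424  ] [[0.001, -0.958, -0.287, 0.073], [1.0, 0.001, 0.0, 0.0], [0.0, -0.287, 0.958, -0.163], [0.0, 0.0, 0.0, 1.0]] 69.46029585448184
plate [ 0.4605 -0.2409] 2.421108127114558 0.048228692264215334 0.0004431537441433233 2427
dp now-axes [-0.12 -0.02 12.26] yaw -0.01 (turn about tool z) cur 2.411 tilt [-0.001  0.    -1.   ] world d [ 0.0007 -0.001  -0.1226]
disc_mid [(array([533., 332.]), 0.73, array([ 0.7157, -0.1547,  0.005 ])), (array([451., 214.]), 0.56, array([ 0.5498, -0.1451,  0.005 ]))]
plate_mid [(array([317., 211.]), 0.85, array([ 0.4595, -0.2403,  0.005 ]))]
```

Request:
drive_tool --fingers '[0.1, 0.1, 0.1, 0.1, 0.1, 0.1, 0.1, 0.1]' --pt "-0.1 0 5" --pt "0 0 5" --pt "0 0 4.5" --pt "0 0 2.5" --pt "0 0 1.5" --pt "0 0 0.5" --pt "0 0 0" --pt "0 0 0" --yaw '[-0.01, 0, 0, 0, 0, 0, 0, 0]'

```text
time_s: 15.02
tcp_pos: [0.4613, -0.241, -0.0161]
tcp_rot: [1.111, 2.937, -0.0]
contact_force: [-0.0, -0.3, -0.3]
finger_gap: 0.0774
finger_force: 0.0
```

Request:
drive_tool --fingers '[0.1, 0.1, 0.25, 0.4, 0.5, 0.5, 0.5]' --pt "0.05 0 0.6" --pt "0 0 0" --pt "0 0 0" --pt "0 0 0" --pt "0 0 0" --pt "0 0 0" --pt "0 0 0" --yaw '[0, 0, 0, 0, 0, 0, 0]'

```text
time_s: 15.9
tcp_pos: [0.4604, -0.2404, -0.0223]
tcp_rot: [1.112, 2.938, 0.0]
contact_force: [-1.1, 0.3, 10.1]
finger_gap: 0.0594
finger_force: 61.9
```

Request:
drive_tool --fingers '[0.5, 0.5, 0.5, 0.5, 0.5, 0.5, 0.5]' --pt "0 0 -1.5" --pt "0 0 -5" --pt "0 0 -5.5" --pt "0 0 0" --pt "0 0 0" --pt "0 0 0" --pt "0 0 0" --yaw '[0, -0.15, -0.16, -0.16, -0.16, -0.15, 0]'

```text
time_s: 16.77
tcp_pos: [0.4601, -0.2406, 0.0976]
tcp_rot: [-0.086, 3.14, -0.0]
contact_force: [-0.5, -0.5, -0.6]
finger_gap: 0.0592
finger_force: 65.5
```

Request:
drive_tool --fingers '[0.5, 0.5, 0.5, 0.5, 0.5, 0.5]' --pt "-2.5 4.5 0" --pt "-2.5 4.5 0" --pt "-2.5 4.5 0" --pt "-2.5 4.5 0" --pt "0 0 0" --pt "0 0 0" --yaw '[0, 0, 0, 0, 0, 0]'

```text
time_s: 17.52
tcp_pos: [0.5496, -0.0553, 0.097]
tcp_rot: [0.086, -3.14, 0.001]
contact_force: [0.7, -0.0, -2.4]
finger_gap: 0.0591
finger_force: 65.5
```

```bash
python3 held.py -.040 -.027; python3 hub.py w5; python3 -c "
from h import *
plan((.5932,.0487,.08),.055)"
```

```text
top plane [-1.51908858e-03  2.69007753e-05 -3.08695337e-02] 10535 z med -0.03096090369874213
centre in tool [-0.00020487 -0.00015954] 147 0.0003577101850609152
world [ 0.54982447 -0.05543555  0.12799463] toolx -3.0871288814499436
hole rect ((-0.49919891357421875, 0.025786399841308594), (47.92087936401367, 28.562583923339844), 0.3237588703632355)
[ 0.5494 -0.0561  0.0971] 0.059387814253282455 65.50543036311865 17.575
bracket [0.5927 0.0492 0.0577] med 4.023617553710937 299
shoulder 311 [0.5653 0.0188 0.0298] [0.617  0.0641 0.036 ] [0.5911 0.0414 0.0329]
tip 337 [0.5914 0.0475 0.0691]
bracket [0.5914 0.0471 0.047 ] med 1.37568359375 181
shoulder 147 [0.5713 0.0246 0.0282] [0.6165 0.0631 0.0358] [0.5939 0.0438 0.032 ]
tip 46 [0.5932 0.0481 0.0698]
dp now-axes [-4.93 10.28  1.7 ] yaw -0.002 (turn about tool z) cur -3.089 tilt [-0.    -0.001 -1.   ] world d [ 0.0438  0.1053 -0.0171]
```

View pics/w5.png

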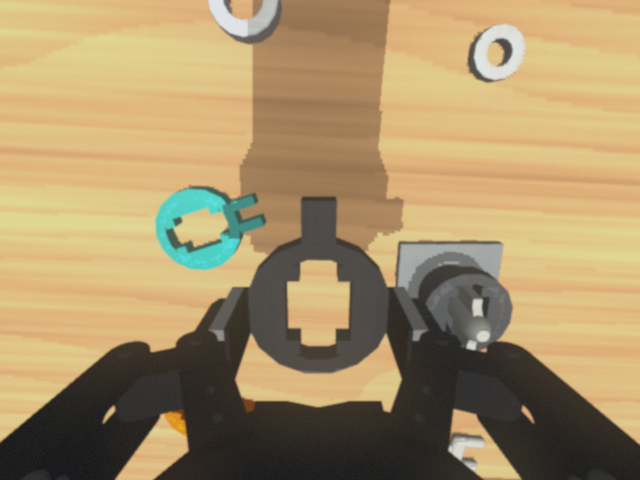

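The plate is held level at (318,305) with its tab up (world −x), and the disc sits on the hub at (468,308).

Request:
drive_tool --fingers '[0.5, 0.5, 0.5, 0.5, 0.5]' --pt "-2.5 5.1 0" --pt "-2.43 5.18 0" --pt "0 0 0" --pt "0 0 1" --pt "0 0 0" --yaw '[0, 0, 0, 0, 0]'

```text
time_s: 18.3
tcp_pos: [0.5924, 0.0481, 0.086]
tcp_rot: [0.084, -3.138, 0.002]
contact_force: [-1.3, -0.3, -0.3]
finger_gap: 0.059
finger_force: 65.5
```

```bash
python3 -c "
from h import *
plan((.5932,.0490,.025),.055)"
```

```text
dp now-axes [-0.1   0.09  6.1 ] yaw -0.002 (turn about tool z) cur -3.088 tilt [-0.002 -0.001 -1.   ] world d [ 0.0008  0.0009 -0.061 ]
```

Request:
drive_tool --fingers '[0.5, 0.5, 0.5, 0.5, 0.5, 0.5, 0.5]' --pt "-0.05 0.05 1.5" --pt "0 0 1.5" --pt "0 0 1.2" --pt "0 0 1" --pt "0 0 0.6" --pt "0 0 0.3" --pt "0 0 0" --yaw '[0, 0, 0, 0, 0, 0, 0]'

```text
time_s: 19.18
tcp_pos: [0.5941, 0.0509, 0.026]
tcp_rot: [-0.088, 3.14, -0.0]
contact_force: [-0.0, 0.5, -1.5]
finger_gap: 0.0591
finger_force: 65.5
```

Request:
drive_tool --fingers '[0.5, 0.5]' --pt "0 0 0" --pt "0 0 0" --yaw '[0, 0]'

```text
time_s: 19.42
tcp_pos: [0.5942, 0.0509, 0.0264]
tcp_rot: [-0.088, 3.14, 0.0]
contact_force: [-0.5, 0.3, -0.7]
finger_gap: 0.059
finger_force: 65.5
```

Request:
drive_tool --fingers '[0.5, 0.5, 0.5, 0.2, 0, 0, 0]' --pt "0.1 -0.15 0.15" --pt "0 0 0" --pt "0 0 0" --pt "0 0 0" --pt "0 0 0" --pt "0 0 0" --pt "0 0 0" --yaw '[0, 0, 0, 0, 0, 0, 0]'

```text
time_s: 20.3
tcp_pos: [0.5932, 0.0493, 0.0246]
tcp_rot: [-0.088, 3.14, 0.0]
contact_force: [0.1, -0.4, -0.3]
finger_gap: 0.0854
finger_force: 0.0
```

Request:
drive_tool --fingers '[0, 0, 0, 0, 0, 0]' --pt "0 0 -3" --pt "0 0 -5" --pt "0 0 -5" --pt "0 0 -2" --pt "0 0 0" --pt "0 0 0" --yaw '[0, 0, 0, 0, 0, 0]'

```text
time_s: 21.05
tcp_pos: [0.5925, 0.0493, 0.1736]
tcp_rot: [0.088, -3.139, 0.0]
contact_force: [-0.5, 1.0, -0.8]
finger_gap: 0.0848
finger_force: 0.0
```

```bash
sed -i 's/("wrist","top")/("wrist","scene")/' chk.py; python3 chk.py b .046 .062
```

```text
wrist 3219 mid [0.5918 0.0491 0.0538] med z 0.05492268825674551 tilt [-0.     0.001] tab dir 3.022501773785605 508
scene 680 mid [0.5929 0.0499 0.0535] med z 0.05500102249852876 tilt [-0.045  0.004] tab dir 0.15183424441336085 107
```

View pics/bwrist.png

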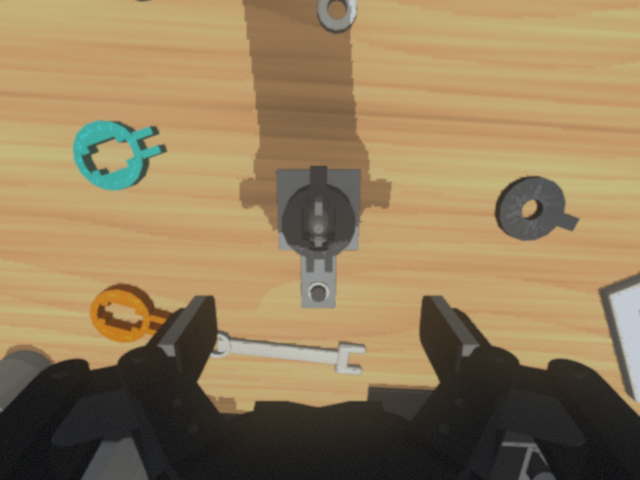

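The plate is flat on the hub at (318,220). Its top is at 55 mm (nominal 56), its tab points away from the bolt, and the disc's fork points to the bolt at (318,290).

```bash
python3 -c "
from cell import order
print(order.hand_in())"
```

```text
the job is handed in; nothing more can be done
None
```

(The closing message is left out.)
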